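# Clamp the converter box in its bench cradle

## Robot

A 7-joint arm with a two-finger parallel gripper is mounted at the origin on the work surface. World frame = base frame: x ahead of the robot, y to its left, z up, the work surface at z = 0. Lengths are in m, angles in degrees, forces in N, time in s.
With the tool pointing down it reaches from about 0.425 to 0.875 m from the base axis. Payload 4.7 kg.
Tool frame: the origin (TCP) lies midway between the tips of the shut fingers; the grasp point (between the pads) lies 19 mm behind it; z points along the fingers, y is the direction in which the jaws open and shut (so a half turn about z gives the same grasp; the last joint's range is limited). The gripper opens to 87 mm and grips with 3 to 60 N. Pads are 19 mm wide; open, the fingers measure 117 mm over their backs; the gripper's body (75 mm by 190 mm) begins 51 mm behind the grasp point.
Start: joints at [-64.051, 18.392, -4.016, 83.108, 1.295, 78.541, -3.26], TCP at [0.276, 0.588, 0.2] pointing down, gripper open.
Joint ranges: [-163.93, 163.93], [-17.29, 119.83], [-79.2, 71.16], [3.27, 140.29], [-89.18, 269.18], [5.43, 117.66], [-154.24, 154.24]. Speed limits (degrees/s): [147.25, 147.25, 180, 180, 180, 180, 180].

## Interface

Orientations are given as [roll, pitch, yaw] about the fixed x, y, z axes, in that order (R = Rz(yaw) Ry(pitch) Rx(roll)).
In Python, from cell import env gives the robot as it stands.
- The arm moves only by the tool apply_moves, never from a script. Its argument "targets" is a list of rows, each a list of 2 entries, a list of its own where there are three numbers: the shift along the world's x, y, z in mm, then the turn, a rotation vector about the world's x, y, z in rad. A call has 1 to 8 rows; each row is the pose to reach, as a shift and turn from the pose commanded when the call began; what a row does not reach only later rows make up. A row lasts 1/10 s, in which the tool goes at most 50 mm and 8.59 degrees, less where a joint would pass 70% of its speed; a pose out of reach is approached as far as the arm can. A call with a gripper value outside its range is refused whole. "hand" is the finger opening in mm, from 0 to 87, set as the call begins (left out, the last holds). The fingers move at their own pace and stop on an object; "squeeze" is the grip in N (left out, the last holds). Time passes only in rows, so rows that repeat a pose let the fingers close. It gives the time, the measured TCP pose, the force and the opening at its end, in the units of the state.
- env.get_obs(): the state, without advancing time (a new reading comes with each control period).
- env.read_camera(name): name is "scene" or "top" or "wrist"; returns a dict with "image" (420x560x3 uint8, red, green, blue), "camera_matrix" (3x3 intrinsics, pixels), "camera_from_world" (4x4, takes a point from world to camera coordinates); the wrist camera has in their place "mount" (4x4, takes a point from camera to tool coordinates, whose origin is the TCP and whose axes are the flange's). Camera axes: x right, y down, z forward; pixel columns grow to the right and rows downward; lengths in m; the calibration is good to about 2 mm. The wrist camera is an equidistant fisheye: a pixel r from the principal point sees the ray r / f radians off the axis. A picture is of the moment at which its call begins: read the wrist's pose just before it. There is no depth.
- env.sign_off(): hands the job in, once; it reports no verdict.
Trained networks look in a picture, given as the dict that the camera call returned (one of the last four; its "shot" number tells which), for a name from the list of things; names that differ only in an ending like _2 or _b are one class to them, and where a whole thing is asked for, a point or a joint stands for the part that bears it (a point fixed in the world has none). Each returns a list of dicts, best first, with "conf" (0 to 1); they miss things now and then, are a little off and sometimes report something else, mostly with a low value. They report only what shows in the picture. A call takes as long as a camera call. They do not tell look-alikes from the thing itself.
- env.regions_of(picture, target): "region" (420x560 bool, what is visible of it) and "rect" ([left, top, right, bottom] in pixels, round what is visible of it).
The state is a dict: "time_s": time; "qpos": joint angles; "joint_velocities": joint speeds; "effort": joint torques, N m; "tool_pos": TCP position; "tool_rot": TCP orientation; "force": force on the tool from outside, world axes, zero at the start; "wrist_torque": the same for the moment, N m; "grip_width": finger opening in m.
Only numpy, scipy, OpenCV 4.12 (cv2) and the standard library are available. Lean on these libraries where they do the work, as an engineer would, in place of code of your own. Each camera call takes 0.05 s, during which the arm holds its last target. There are 200 camera calls.

## Task

Clamp the converter box down in its cradle: with the fingers closed, push the steel clamp strap round with the back of a finger until it lies fully across the box, and only then push the cam lever all the way down. Grasp and lift nothing, leave the box seated in the cradle and everything else on the bench where it stands, and finish clear of it all.

Things in the scene. Friction and masses are not known exactly. Their poses are not given: they have to be found in the camera images.
- cradle: The fixed clamping cradle, screwed to the bench: an aluminium base plate 130 mm (x) by 230 mm (y, from -125 to +105 mm) and 12 mm thick. Origin at bench level under the middle of the box; z up. The strap's pivot post stands at its +y end and the latch with the cam lever at its -y end. The latch is a steel pillar 34 mm wide (x), from y = -112 to -96 mm and 90 mm high, with two cheek plates on top (x = +-17 mm, y = -112 to -56 mm, up to 116 mm high) that carry the lever.
- strap_pivot (a point): Point on the strap's upright pivot axis at the strap's mid-height: cradle frame (0, 75, 74) mm. A round nut reaches 18 mm above it.
- strap_end (a point): Middle of the free end of the clamp strap, a straight steel bar 24 mm wide and 20 mm high (64 to 84 mm above the bench) that reaches 160 mm from the pivot axis. It swings level about the pivot, 7 mm above the box (a soft pad under its middle nearly touches the box), and stays where it is left; 2 to 3 N sideways at 70 mm from the pivot moves it.
- strap (a joint): Swing of the clamp strap in rad: 0 = home, lying across the box along the cradle's -y with its end under the cam, against a stop; grows to 1.5 as it swings open towards the cradle's -x side (the robot's side). Starts 0.7 to 1.3.
- lever_pivot (a point): Middle of the cam lever's level pivot pin, which runs along the cradle's x: cradle frame (0, -70, 101) mm.
- lever_tip (a point): Middle of the outer end of the cam lever, 102 mm from its pivot. The lever is a straight bar 10 mm thick; its outer 44 mm is a black paddle 22 mm wide. It slopes up from the pivot and outwards (cradle -y) and is pushed outwards and down, away from the box.
- lever (a joint): Angle of the cam lever in rad: 0 = raised, 1.2 rad above level; 1.2 = fully down, level, pointing along the cradle's -y, against a stop. Its height above level is 1.2 minus this value. Starts 0 to 0.35, stays where it is left; about 2 to 3 N square to the paddle moves it.
- converter_center (a point): Centre of the converter box, a loose grey and aluminium finned box 98 mm (x) by 94 mm (y) by 45 mm high, about 0.6 kg, lying on the cradle's base plate between low guides; its top is 57 mm above the bench. Only to be clamped, not moved.
- remote: Bystander: black remote control, 45 by 140 (y) by 18 mm, lying on the robot's side of the cradle; origin under its centre.
- screwdriver: Bystander: screwdriver about 170 mm long lying beyond the cradle, under 35 mm high; origin under it, long axis x.
- adapter: Bystander: small round metal connector, 24 mm across, 28 mm high, standing beyond the cradle; origin under its centre.
- jar: Bystander: small closed jar, 52 mm across, 50 mm high, on the robot's side of the cradle near the latch; origin under its centre.
- mug: Bystander: white mug, 80 mm across, 90 mm high, to the left or right side of the bench; origin under its centre.
- bottle: Bystander: green bottle, 60 mm across, 200 mm high, at the left or right side of the bench; origin under its centre.
- handheld: Bystander: handheld radio standing upright, 55 by 33 mm, 160 mm high with its stub aerial, at the left or right side of the bench; origin under its centre.
- converter: The converter box itself (see converter_center): origin at the centre of its underside.
Things that resemble listed ones, but are neither listed nor needed, are in the scene too. Leave any green or turquoise look-alike of the converter alone.

How it is judged (in metres and radians):
On the way, in this order (a step that is already met when the one before it is completed fails the run):
1. the strap lies fully across the box (value of joint strap below 0.06 rad), for 0.2 s.
2. the cam lever is fully down (value of joint lever above 1.12 rad and value of joint strap below 0.06 rad), for 0.2 s.
At the end, for the whole second after the job is handed in: The strap is within 0.06 rad of home, the lever within 0.08 rad of fully down, the box within 8 mm of where it lay in the cradle, all at rest (all of step 2 and distance of converter_center from where it was at the start of the episode below 0.008 m and velocity of joint strap between -0.02 and 0.02 rad/s and velocity of joint lever between -0.02 and 0.02 rad/s and linear speed of converter below 0.02 m/s); the robot touches nothing.
It fails at once if the lever is pushed down before the strap is across (value of joint lever above 0.6 rad and value of joint strap above 0.15 rad).
It fails at once if the converter box is lifted or pushed out of its seat (15 mm) (distance of converter_center from where it was at the start of the episode above 0.015 m).
It fails at once if a bystander is moved by more than 20 mm (distance of any of remote, screwdriver, adapter, jar, mug, bottle, handheld from where it was at the start of the episode above 0.02 m).
It also fails if it takes over 51 s, if anything falls off the work surface, if the arm or the gripper's body presses on something with over 40 N, if the wrist force passes 120 N, or if a joint passes its speed limit or range.

## Working session

There is one attempt and no reset: what is moved stays moved. The work goes in short steps, Python scripts to look and compute and a tool call to move; the robot and the scene stay as the last step left them, time stands still between calls to the robot, and variables do not carry over. Pictures are saved under pics/ and viewed, about 8 in all and at most 12, crops included, and the job is handed in when it is done.

Besides the shell and the picture viewer there is one more tool, called as name(argument=value, ...) on one line, values as JSON. apply_moves: Moves the arm, as the interface text tells. Its arguments: {"type":"object","properties":{"targets":{"type":"array","items":{"type":"array"}},"hand":{"type":"number"},"squeeze":{"type":"number"}},"required":["targets"]}

```bash
ls; mkdir -p pics; python3 - <<'E'
from cell import env
import cv2,numpy as np
o=env.get_obs();print(o['time_s'],o['tool_pos'],o['tool_rot'],o['grip_width'])
for n in ['scene','top']:
    p=env.read_camera(n);cv2.imwrite(f'pics/{n}0.png',p['image'][...,::-1])
    np.savez(f'{n}0.npz',K=p['camera_matrix'],T=p['camera_from_world'],im=p['image'])
    print(n,p['camera_matrix'].tolist(),np.round(p['camera_from_world'],4).tolist())
    for t in ['cradle','strap_end','lever_tip','converter','remote','jar','mug','bottle','handheld','screwdriver','adapter']:
        print(t,[(r['rect'],round(r['conf'],2)) for r in env.regions_of(p,t)][:3])
E
```

```text
pics
0.0 [0.27594632 0.58783999 0.19906075] [-1.79888714e+02  6.54775083e-03  1.54861328e+02] 0.0868598157928939
scene [[393.68931263056123, 0.0, 276.96571918115717], [0.0, 393.68931263056123, 202.39212779929954], [0.0, 0.0, 1.0]] [[0.6428, 0.7658, 0.0179, -0.3868], [0.5538, -0.4484, -0.7016, -0.222], [-0.5293, 0.4609, -0.7123, 1.3018], [0.0, 0.0, 0.0, 1.0]]
cradle [([220.6, 193.0, 324.8, 276.4], 0.97)]
strap_end [([239.3, 190.5, 305.7, 216.0], 0.75), ([216.2, 191.1, 325.0, 277.6], 0.36)]
lever_tip [([218.9, 207.2, 248.1, 222.6], 0.48)]
converter [([251.1, 210.8, 296.3, 258.5], 0.82), ([327.6, 189.2, 365.6, 226.0], 0.81), ([158.1, 258.1, 227.2, 314.8], 0.6)]
remote [([233.8, 192.6, 277.3, 217.7], 0.89), ([251.9, 212.5, 296.4, 255.0], 0.64)]
jar [([194.2, 215.5, 212.9, 239.5], 0.7)]
mug [([84.7, 299.2, 142.9, 359.3], 0.73), ([220.0, 207.6, 249.6, 228.9], 0.59)]
bottle [([390.1, 130.6, 426.6, 199.5], 0.82), ([231.2, 194.4, 276.6, 218.9], 0.31)]
handheld [([347.6, 123.6, 378.5, 169.8], 0.72), ([251.7, 210.7, 303.7, 259.4], 0.2)]
screwdriver [([279.8, 242.3, 332.7, 278.7], 0.73)]
adapter
[... 292 characters left out ...]
47, 0.6148], [0.0848, 0.0042, -0.9964, 1.0492], [0.0, 0.0, 0.0, 1.0]]
cradle [([238.8, 195.0, 329.9, 269.2], 0.59)]
strap_end [([237.5, 211.9, 288.2, 272.4], 0.95)]
lever_tip [([296.4, 219.0, 333.3, 228.5], 0.55)]
converter [([170.4, 181.3, 219.2, 229.3], 0.71), ([257.3, 203.0, 294.8, 243.9], 0.64), ([174.6, 255.0, 227.0, 304.5], 0.56)]
remote [([235.5, 254.2, 289.9, 272.9], 0.77)]
jar [([310.5, 258.1, 334.6, 275.0], 0.56)]
mug []
bottle [([93.5, 169.5, 142.4, 199.6], 0.77), ([106.7, 236.3, 142.4, 260.9], 0.54)]
handheld [([103.8, 236.0, 142.4, 260.7], 0.7)]
screwdriver [([238.4, 180.9, 297.7, 190.9], 0.77)]
adapter [([311.2, 257.5, 334.3, 275.8], 0.61), ([316.6, 187.5, 324.1, 197.7], 0.37)]
```

```bash
python3 - <<'E'
import cv2,numpy as np
a=cv2.imread('pics/top0.png')[160:300,215:355];b=cv2.imread('pics/scene0.png')[170:310,180:350]
cv2.imwrite('pics/topc.png',cv2.resize(a,(595,595),interpolation=cv2.INTER_CUBIC))
cv2.imwrite('pics/scenec.png',cv2.resize(b,(714,588),interpolation=cv2.INTER_CUBIC))
E
```

```text
(no output)
```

View pics/top0.png

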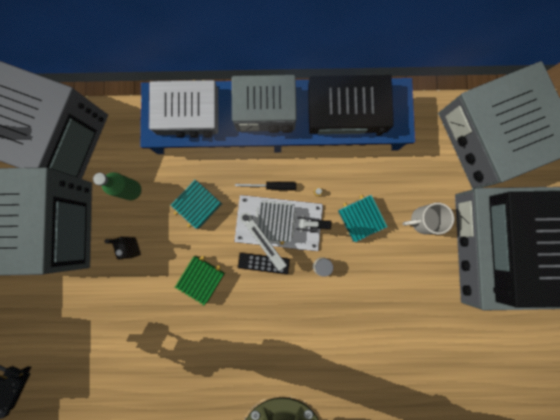

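View pics/topc.png

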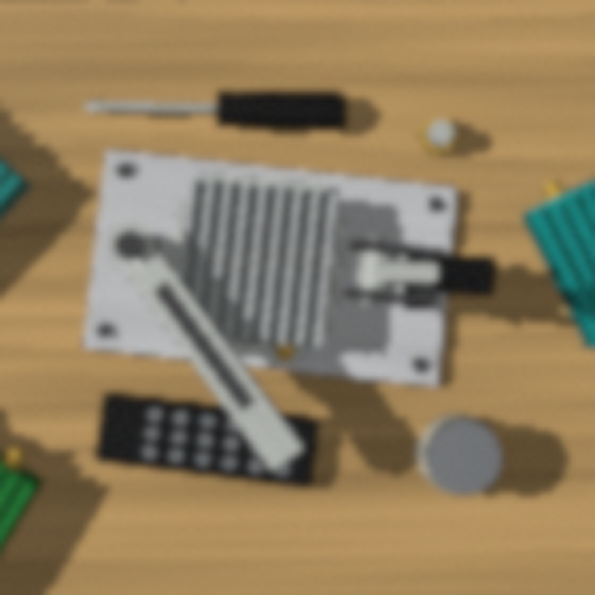

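View pics/scenec.png

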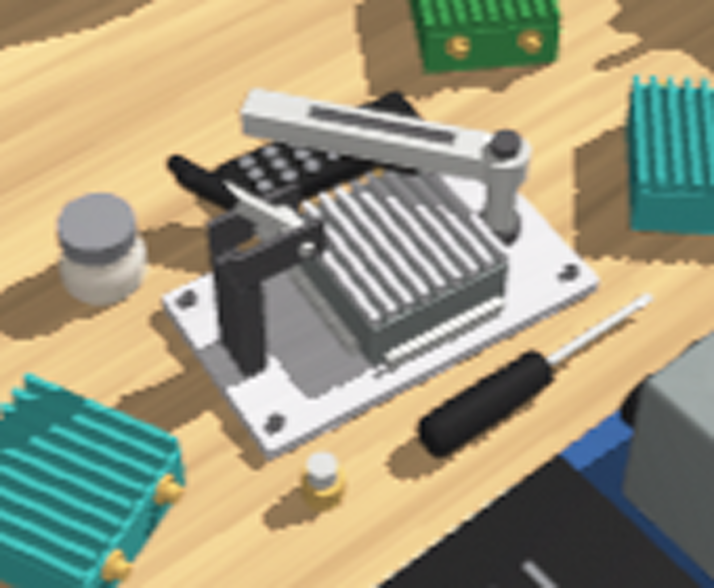

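The top view shows the grey finned box in the cradle, with the strap swung open towards the robot over the remote (end at about crop (286,456)) and the lever at crop (370–494, 273). The look-alikes are green and turquoise and sit away from the cradle. Next I fit the cradle pose.

```bash
cat > h.py <<'E'
import numpy as np,cv2
from scipy.optimize import least_squares
def load(n): d=np.load(n+'0.npz');return d['K'],d['T']
def proj(K,T,P):
    c=np.atleast_2d(P)@T[:3,:3].T+T[:3,3];q=c@K.T;return q[:,:2]/q[:,2:]
def back(K,T,uv,z):
    d=T[:3,:3].T@np.linalg.solve(K,[uv[0],uv[1],1]);o=-T[:3,:3].T@T[:3,3];return o+d*(z-o[2])/d[2]
def cw(p,P):
    c,s=np.cos(p[2]),np.sin(p[2]);P=np.atleast_2d(P)/1000
    return np.c_[p[0]+c*P[:,0]-s*P[:,1],p[1]+s*P[:,0]+c*P[:,1],P[:,2]]
E
python3 - <<'E'
from h import *
K,T=load('top');Ks,Ts=load('scene')
t=lambda u,v:(215+(u+.5)/4.25-.5,160+(v+.5)/4.25-.5)
s=lambda u,v:(180+(u+.5)/4.2-.5,170+(v+.5)/4.2-.5)
cor=np.array([[65,105,12],[65,-125,12],[-65,-125,12],[-65,105,12]])
uv=np.array([t(105,152),t(460,188),t(443,384),t(85,348)])
sc=np.array([[65,105,12],[65,-125,12],[-65,-125,12]])
suv=np.array([s(600,283),s(270,455),s(163,298)])
nut=np.array([[0,75,92]]);
f=lambda p:np.r_[(proj(K,T,cw(p,cor))-uv).ravel(),(proj(Ks,Ts,cw(p,sc))-suv).ravel(),(proj(K,T,cw(p,nut))-[t(130,243)]).ravel(),(proj(Ks,Ts,cw(p,nut))-[s(506,143)]).ravel()]
r=least_squares(f,[.6,0,0]);p=r.x;print(p,np.degrees(p[2]));print(np.round(r.fun.reshape(-1,2),1).tolist())
np.save('p.npy',p)
R=lambda w:(np.array([[np.cos(p[2]),np.sin(p[2])],[-np.sin(p[2]),np.cos(p[2])]])@(w[:2]-p[:2]))*1000
e=back(K,T,t(286,456),.084);e2=back(Ks,Ts,s(248,112),.074)
for q in (e,e2):
    c=R(q);d=c-[0,75];print('end',q,c,np.hypot(*d),np.arctan2(-d[0],-d[1]))
# lever
for L in np.arange(0,.4,.05):
    a=1.2-L;tip=[0,-70-102*np.cos(a),101+102*np.sin(a)]
    U=proj(K,T,cw(p,tip))[0];V=proj(Ks,Ts,cw(p,tip))[0]
    print(round(L,2),np.round([(U[0]-215)*4.25,(U[1]-160)*4.25,(V[0]-180)*4.2,(V[1]-170)*4.2]),np.round(cw(p,tip)[0],3))
for n,z in (('rem',(208,440,.018)),('jar',(462,455,.05)),('adp',(441,132,.028))):
    print(n,back(K,T,t(*z[:2]),z[2]))
print('mug',back(K,T,(437,219),.09))
E
```

```text
[ 0.57951499  0.00922904 -0.11781066] -6.75005354160599
[[0.7, -0.8], [-0.1, -0.7], [-0.5, 0.2], [0.1, -0.0], [0.6, -0.7], [-0.0, -0.2], [-0.6, -0.1], [0.5, 0.4], [0.2, -0.6]]
end [ 0.46086602 -0.00669472  0.084     ] [-115.95487456  -29.75918385] 156.26906134672117 0.836079589737981
end [ 0.45910684 -0.00924076  0.074     ] [-117.40260725  -32.49434632] 159.18042178877846 0.8294265842167393
0.0 [451. 266. 219. 132.] [ 0.567 -0.097  0.196]
0.05 [459. 267. 211. 138.] [ 0.566 -0.102  0.194]
0.1 [467. 268. 203. 145.] [ 0.566 -0.106  0.192]
0.15 [475. 269. 195. 152.] [ 0.565 -0.111  0.189]
0.2 [482. 270. 188. 159.] [ 0.565 -0.115  0.187]
0.25 [489. 271. 180. 166.] [ 0.564 -0.119  0.184]
0.3 [496. 272. 174. 174.] [ 0.564 -0.123  0.181]
0.35 [502. 273. 167. 181.] [ 0.563 -0.127  0.178]
rem [0.4675851  0.04258672 0.018     ]
jar [ 0.45785464 -0.11569173  0.05      ]
adp [ 0.66206799 -0.10957724  0.028     ]
mug [ 0.57679093 -0.40384922  0.09      ]
```

```bash
python3 - <<'E'
from h import *
p=np.load('p.npy')
for off,r in ((42,72),(29,72),(27,72)):
  for th in (.85,.7,.55,.4,.25,.1,0,-.03):
    c=np.array([0,75])+r*np.array([-np.sin(th),-np.cos(th)])-off*np.array([np.cos(th),-np.sin(th)])
    print(off,th,np.round(cw(p,[*c,66])[0]*1000,1),'yaw',round(90-np.degrees(th+.1178),1))
E
```

```text
42 0.85 [505.2  77.5  66. ] yaw 34.5
42 0.7 [507.1  65.1  66. ] yaw 43.1
42 0.55 [510.8  53.2  66. ] yaw 51.7
42 0.4 [516.2  41.9  66. ] yaw 60.3
42 0.25 [523.3  31.6  66. ] yaw 68.9
42 0.1 [531.8  22.5  66. ] yaw 77.5
42 0 [538.2  17.1  66. ] yaw 83.3
42 -0.03 [540.2  15.7  66. ] yaw 85.0
29 0.85 [512.6  66.8  66. ] yaw 34.5
29 0.7 [516.   55.6  66. ] yaw 43.1
29 0.55 [521.   45.1  66. ] yaw 51.7
29 0.4 [527.5  35.5  66. ] yaw 60.3
29 0.25 [535.4  27.   66. ] yaw 68.9
29 0.1 [544.5  19.7  66. ] yaw 77.5
29 0 [551.1  15.6  66. ] yaw 83.3
29 -0.03 [553.1  14.5  66. ] yaw 85.0
27 0.85 [513.7  65.1  66. ] yaw 34.5
27 0.7 [517.3  54.2  66. ] yaw 43.1
27 0.55 [522.5  43.9  66. ] yaw 51.7
27 0.4 [529.2  34.5  66. ] yaw 60.3
27 0.25 [537.2  26.2  66. ] yaw 68.9
27 0.1 [546.4  19.2  66. ] yaw 77.5
27 0 [553.1  15.4  66. ] yaw 83.3
27 -0.03 [555.1  14.4  66. ] yaw 85.0
```

apply_moves(targets=[[[0,0,50],[0,0,-0.14]],[[0,0,100],[0,0,-0.28]],[[20,-50,100],[0,0,-0.42]],[[40,-95,100],[0,0,-0.56]],[[60,-140,100],[0,0,-0.7]],[[80,-185,100],[0,0,-0.84]],[[100,-225,100],[0,0,-0.98]],[[120,-260,100],[0,0,-1.12]]], hand=0, squeeze=20)

```text
time_s: 2.0
tool_pos: [0.3971, 0.3258, 0.3007]
tool_rot: [180.0, -0.0, 90.3]
force: [0.5, 0.5, 0.4]
grip_width: 0.0311
```

apply_moves(targets=[[[15,-35,0],[0,0,-0.14]],[[30,-70,0],[0,0,-0.28]],[[45,-105,0],[0,0,-0.42]],[[60,-140,0],[0,0,-0.56]],[[75,-175,0],[0,0,-0.7]],[[90,-210,0],[0,0,-0.84]],[[106,-246,0],[0,0,-0.97]],[[106,-246,-40],[0,0,-0.97]]])

```text
time_s: 2.8
tool_pos: [0.5076, 0.076, 0.2651]
tool_rot: [179.7, -0.6, 34.4]
force: [1.0, -0.2, -0.2]
grip_width: 0.0005
```

apply_moves(targets=[[[0,0,-40]],[[0,0,-80]]])

```text
invalid input at $.targets[0]: expected 2 entries
```

apply_moves(targets=[[[0,0,-40],[0,0,0]],[[0,0,-80],[0,0,0]],[[0,0,-110],[0,0,0]],[[0,0,-110],[0,0,0]],[[0,0,-110],[0,0,0]]])

```text
time_s: 3.3
tool_pos: [0.5025, 0.0824, 0.1509]
tool_rot: [180.0, -0.0, 35.1]
force: [0.2, 0.7, 0.2]
grip_width: 0.0003
```

```bash
python3 - <<'E'
from cell import env
import cv2
o=env.get_obs();print(o['time_s'],o['tool_pos'],o['tool_rot'],o['grip_width'],o['force'])
a=env.read_camera('scene')['image'][150:310,170:370,::-1]
cv2.imwrite('pics/s1.png',cv2.resize(a,(740,592),interpolation=cv2.INTER_CUBIC))
E
```

```text
3.3 [0.50246549 0.08244107 0.15093685] [ 1.79984102e+02 -9.60264380e-03  3.51050524e+01] 0.0002788200164228672 [0.19808951 0.67632617 0.19753835]
```

View pics/s1.png

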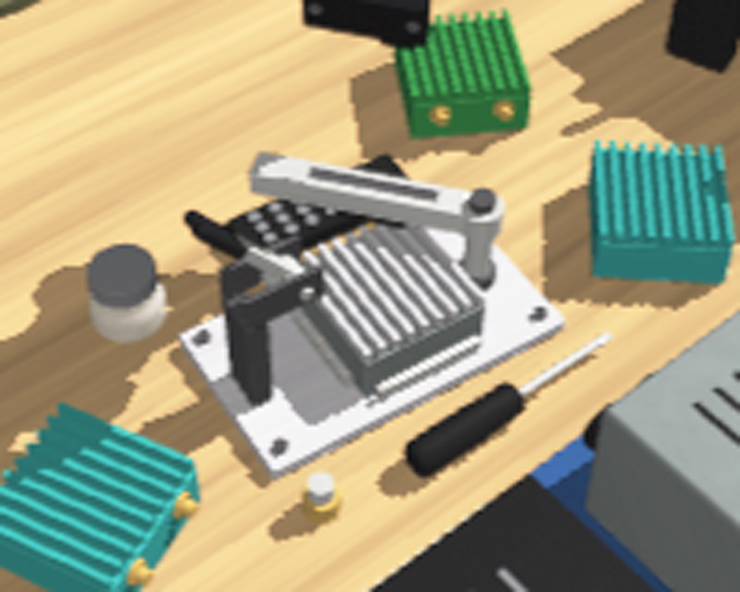

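```bash
python3 - <<'E'
from cell import env
import cv2
a=env.read_camera('scene')['image'][60:220,190:390,::-1]
cv2.imwrite('pics/s2.png',cv2.resize(a,(740,592),interpolation=cv2.INTER_CUBIC))
E
```

```text
(no output)
```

View pics/s2.png

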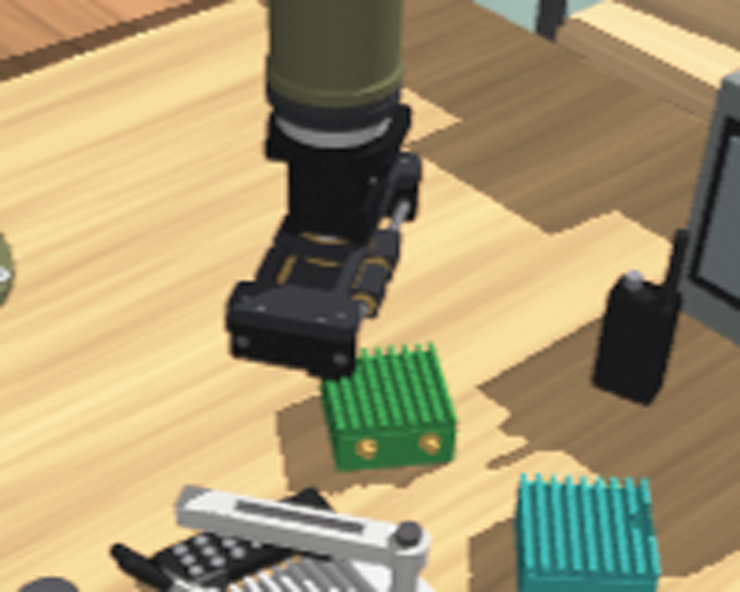

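apply_moves(targets=[[[0,0,-30],[0,0,0]],[[0,0,-60],[0,0,0]],[[0,0,-85],[0,0,0]],[[0,0,-85],[0,0,0]],[[0,0,-85],[0,0,0]]])

```text
time_s: 3.9
tool_pos: [0.5035, 0.0827, 0.0669]
tool_rot: [180.0, -0.1, 35.1]
force: [-0.4, 0.2, -0.1]
grip_width: 0.0004
```

apply_moves(targets=[[[5,-8,0],[0,0,0]],[[9,-14,0],[0,0,0]],[[11,-18,0],[0,0,0]],[[13,-23,0],[0,0,0.07]],[[14.5,-28.5,0],[0,0,0.14]],[[17,-33.5,0],[0,0,0.22]],[[19.5,-38.5,0],[0,0,0.29]],[[22.5,-43.5,0],[0,0,0.36]]])

```text
time_s: 4.7
tool_pos: [0.5252, 0.0383, 0.0657]
tool_rot: [180.0, -0.0, 55.9]
force: [0.5, 0.2, 0.2]
grip_width: 0.0006
```

apply_moves(targets=[[[0.5,-0.5,0],[0,0,0]],[[0.5,-0.5,0],[0,0,0]]])

```text
time_s: 4.9
tool_pos: [0.5255, 0.0381, 0.0655]
tool_rot: [180.0, -0.0, 55.6]
force: [-0.3, 0.1, 0.2]
grip_width: 0.0004
```

```bash
python3 - <<'E'
from cell import env
import cv2
o=env.get_obs();print(o['time_s'],o['tool_pos'],o['tool_rot'],o['force'])
a=env.read_camera('scene')['image'][150:290,190:365,::-1]
b=env.read_camera('top')['image'][160:300,215:355,::-1]
f=lambda a:cv2.resize(a,(400,400),interpolation=cv2.INTER_CUBIC)
cv2.imwrite('pics/s3.png',cv2.hconcat([f(a),f(b)]))
E
```

```text
4.9 [0.52552154 0.03806011 0.06550384] [ 1.79976206e+02 -1.95471014e-02  5.55924424e+01] [-0.29963237  0.09838321  0.178302  ]
```

View pics/s3.png

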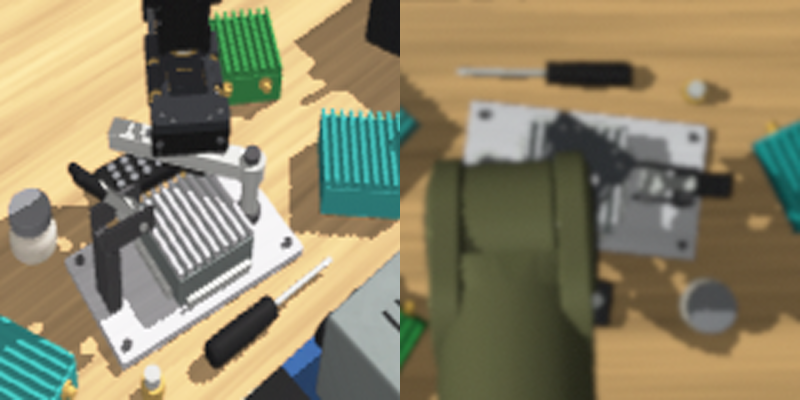

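```bash
python3 - <<'E'
from h import *
from cell import env
p=np.load('p.npy')
o=env.get_obs();q=o['tool_pos'][:2]-p[:2];c,s=np.cos(p[2]),np.sin(p[2])
t=np.array([c*q[0]+s*q[1],-s*q[0]+c*q[1]])*1000-[0,75];print('tcp rel pivot',t)
Ks,Ts=load('scene')
for th in (.83,.75,.65,.55,.48):
    d=np.array([-np.sin(th),-np.cos(th)]);n=np.array([np.cos(th),-np.sin(th)])
    pts=cw(p,[[*(np.array([0,75])+160*d-12*n),84],[*(np.array([0,75])+160*d+12*n),84],[*(np.array([0,75])+160*d+12*n),64]])
    uv=proj(Ks,Ts,pts);print(th,'along',t@d,'perp',t@n,np.round((uv-[190,150])*[400/175,400/140]).tolist())
im=env.read_camera('scene')
a=im['image'][170:230,210:300,::-1]
cv2.imwrite('pics/s4.png',cv2.resize(a,(780,520),interpolation=cv2.INTER_CUBIC))
E
```

```text
tcp rel pivot [-57.35437273 -52.19055849]
0.83 along 77.54573373373569 perp -0.1940255016629658 [[113.0, 115.0], [107.0, 133.0], [108.0, 149.0]]
0.75 along 77.28221421368872 perp -6.390448531070296 [[109.0, 124.0], [104.0, 143.0], [105.0, 159.0]]
0.65 along 76.25814473376647 perp -14.073870397394396 [[106.0, 137.0], [102.0, 157.0], [104.0, 173.0]]
0.55 along 74.47212907925564 perp -21.616670802910757 [[103.0, 150.0], [102.0, 170.0], [103.0, 186.0]]
0.48 along 72.77781534808912 perp -26.772524336680902 [[102.0, 159.0], [103.0, 180.0], [104.0, 196.0]]
```

View pics/s4.png

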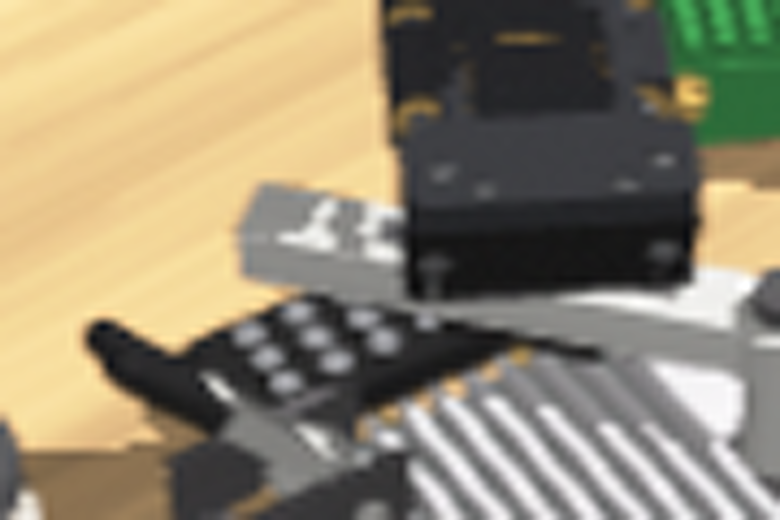

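```bash
python3 - <<'E'
from cell import env
import cv2,numpy as np
o=env.get_obs();print(o['tool_pos'],o['tool_rot'],o['force'])
w=env.read_camera('wrist');print([k for k in w],np.round(w['mount'],3).tolist(),w['camera_matrix'].tolist())
a=w['image'][...,::-1]
cv2.imwrite('pics/w1.png',cv2.resize(a,(784,588),interpolation=cv2.INTER_CUBIC))
E
```

```text
[0.52515119 0.03867342 0.06527409] [-1.79998746e+02 -8.58554091e-03  5.57004913e+01] [0.83907172 0.1421201  0.77886381]
['image', 'camera_matrix', 'mount', 'shot'] [[-0.001, -0.967, -0.254, 0.07], [1.0, -0.001, -0.001, 0.0], [0.0, -0.254, 0.967, -0.186], [0.0, 0.0, 0.0, 1.0]] [[325.19226210127806, 0.0, 283.12287147627046], [0.0, 325.19226210127806, 211.9098150768891], [0.0, 0.0, 1.0]]
```

View pics/w1.png

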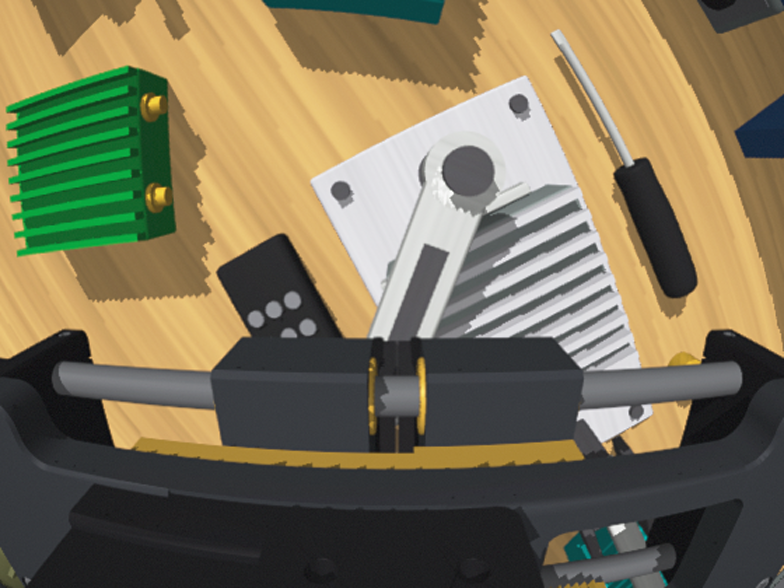

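```bash
cat >> h.py <<'E'
from scipy.spatial.transform import Rotation as Ro
def wback(K,M,o,uv,z):
    d=(np.array(uv)-K[:2,2])/K[0,0];r=np.hypot(*d);v=np.r_[d/max(r,1e-9)*np.sin(r),np.cos(r)]
    R=Ro.from_euler('xyz',o['tool_rot'],degrees=True).as_matrix()
    P=R@M[:3,3]+o['tool_pos'];D=R@M[:3,:3]@v;return P+D*(z-P[2])/D[2]
def cr(p,w):
    q=w[:2]-p[:2];c,s=np.cos(p[2]),np.sin(p[2]);return np.round(np.array([c*q[0]+s*q[1],-s*q[0]+c*q[1]])*1000,1)
E
python3 - <<'E'
from h import *
from cell import env
p=np.load('p.npy');o=env.get_obs();w=env.read_camera('wrist')
for n,u,z in (('nut',(468,170),.092),('strapL',(372,332),.084),('strapR',(436,338),.084),('slotL',(424,245),.084),('slotR',(448,250),.084),('c+-hole',(518,104),.012),('plate+x+y',(525,77),.012),('plate-x+y',(312,181),.012)):
    q=wback(w['camera_matrix'],w['mount'],o,np.array(u)/1.4,z);print(n,q.round(4),cr(p,q))
print(o['tool_pos'],cr(p,o['tool_pos']))
E
```

```text
nut [0.5871 0.0853 0.092 ] [-1.4 76.5]
strapL [0.524  0.0537 0.084 ] [-60.4  37.6]
strapR [0.5431 0.0376 0.084 ] [-39.5  23.8]
slotL [0.5594 0.0706 0.084 ] [-27.2  58.6]
slotR [0.5657 0.064  0.084 ] [-20.1  52.8]
c+-hole [0.6415 0.0952 0.012 ] [51.5 92.6]
plate+x+y [0.6536 0.1056 0.012 ] [ 62.3 104.4]
plate-x+y [0.5279 0.1212 0.012 ] [-64.4 105.2]
[0.52511913 0.03873285 0.06524135] [-57.5  22.9]
```

apply_moves(targets=[[[-7,12,0],[0,0,0]],[[-15,25,0],[0,0,0]],[[-22,38,0],[0,0,0]],[[-26,45,0],[0,0,0]],[[-26,45,0],[0,0,0]],[[-26,45,0],[0,0,0]]])

```text
time_s: 5.75
tool_pos: [0.4995, 0.083, 0.0653]
tool_rot: [180.0, -0.0, 55.7]
force: [0.3, 0.4, 0.5]
grip_width: 0.0006
```

```bash
python3 - <<'E'
from cell import env
import cv2,numpy as np
o=env.get_obs();print(o['tool_pos'],o['tool_rot'],o['force'],o['grip_width'])
a=env.read_camera('wrist')['image'][150:330,190:370,::-1]
b=env.read_camera('scene')['image'][150:250,210:310,::-1]
f=lambda a:cv2.resize(a,(400,400),interpolation=cv2.INTER_CUBIC)
cv2.imwrite('pics/w2.png',cv2.hconcat([f(a),f(b)]))
E
```

```text
[0.49950352 0.08301865 0.0653092 ] [ 1.79961854e+02 -4.68700783e-04  5.57307187e+01] [0.26298986 0.38062984 0.47886885] 0.000573218625203711
```

View pics/w2.png

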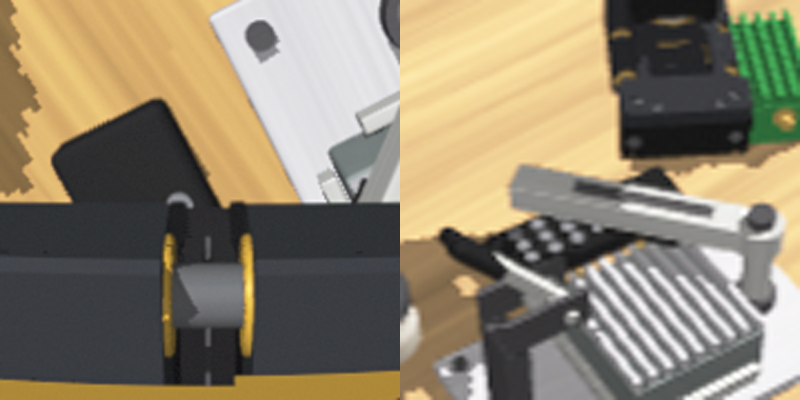

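apply_moves(targets=[[[0,0,40],[0,0,0]],[[0,0,80],[0,0,0.14]],[[0,0,100],[0,0,0.28]],[[0,0,100],[0,0,0.42]],[[0,0,100],[0,0,0.56]],[[0,0,100],[0,0,0.7]],[[0,0,100],[0,0,0.85]],[[0,0,100],[0,0,1.0]]])

```text
time_s: 6.65
tool_pos: [0.4995, 0.0826, 0.1652]
tool_rot: [180.0, 0.0, 113.3]
force: [0.4, -0.0, -0.9]
grip_width: 0.0009
```

apply_moves(targets=[[[0,0,0],[0,0,0.15]],[[0,0,0],[0,0,0.3]],[[0,0,0],[0,0,0.45]],[[0,0,0],[0,0,0.45]],[[0,0,0],[0,0,0.45]]])

```text
time_s: 7.15
tool_pos: [0.4994, 0.0829, 0.1652]
tool_rot: [-180.0, 0.0, 138.6]
force: [0.7, 0.1, -0.2]
grip_width: 0.0007
```

```bash
python3 - <<'E'
from h import *
from cell import env
o=env.get_obs();print(o['tool_pos'],o['tool_rot'],o['force'],o['grip_width'])
Ks,Ts=load('scene');u=proj(Ks,Ts,o['tool_pos'])[0];print(u)
x0,y0=int(u[0])-60,int(u[1])-75
b=env.read_camera('scene')['image'][y0:y0+100,x0:x0+120,::-1]
cv2.imwrite('pics/s5.png',cv2.resize(b,(720,600),interpolation=cv2.INTER_CUBIC));print((u-[x0,y0])*6)
E
```

```text
[0.49935452 0.08290416 0.16515148] [-1.79998528e+02  6.28163673e-03  1.38557188e+02] [ 0.65632513  0.09799694 -0.15844758] 0.0007256180237140987
[277.21697403 161.90593474]
[361.30184418 455.43560844]
```

View pics/s5.png

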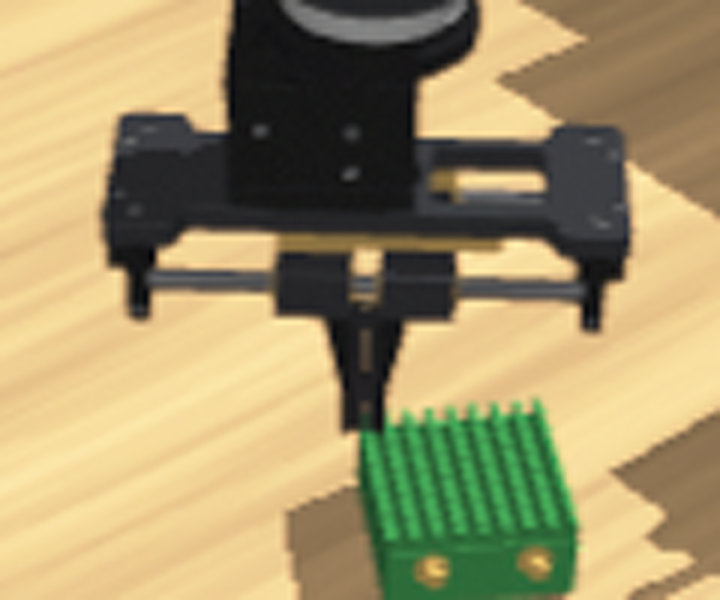

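The closed fingertips show at crop row about 432, against about 455 predicted for the TCP. The real tips therefore sit about 20 mm above the reported TCP, which explains why the finger passed over the strap. I'll measure the offset by feeling down onto the top of the strap, which is at a known 84 mm.

apply_moves(targets=[[[3,-5,0],[0,0,-0.14]],[[6,-11,0],[0,0,-0.28]],[[9,-16,0],[0,0,-0.42]],[[12,-22,0],[0,0,-0.56]],[[15,-27,0],[0,0,-0.7]],[[18,-33,0],[0,0,-0.85]],[[22,-39,0],[0,0,-1.0]],[[26,-44,0],[0,0,-1.14]]])

```text
time_s: 8.0
tool_pos: [0.5254, 0.0389, 0.1652]
tool_rot: [180.0, 0.0, 73.0]
force: [0.9, -0.3, 0.2]
grip_width: 0.0005
```

apply_moves(targets=[[[0,0,0],[0,0,-0.14]],[[0,0,0],[0,0,-0.28]],[[0,0,-20],[0,0,-0.42]],[[0,0,-40],[0,0,-0.56]],[[0,0,-70],[0,0,-0.66]],[[0,0,-92],[0,0,-0.66]],[[0,0,-96],[0,0,-0.66]],[[0,0,-96],[0,0,-0.66]]])

```text
time_s: 8.8
tool_pos: [0.5249, 0.0392, 0.0689]
tool_rot: [-180.0, 0.1, 35.6]
force: [-0.5, -0.7, 1.0]
grip_width: 0.0007
```

apply_moves(targets=[[[0,0,-1],[0,0,0]],[[0,0,-2],[0,0,0]],[[0,0,-3],[0,0,0]],[[0,0,-3],[0,0,0]]])

```text
time_s: 9.2
tool_pos: [0.5255, 0.0395, 0.0666]
tool_rot: [180.0, -0.0, 35.7]
force: [-0.0, 0.4, 0.2]
grip_width: 0.0006
```

apply_moves(targets=[[[0,0,-1],[0,0,0]],[[0,0,-2],[0,0,0]],[[0,0,-2],[0,0,0]]])

```text
time_s: 9.5
tool_pos: [0.525, 0.0394, 0.064]
tool_rot: [-180.0, 0.0, 35.7]
force: [-0.4, -0.3, -0.1]
grip_width: 0.0002
```

apply_moves(targets=[[[0,0,-1],[0,0,0]],[[0,0,-2],[0,0,0]],[[0,0,-2],[0,0,0]]])

```text
time_s: 9.8
tool_pos: [0.5252, 0.0394, 0.0621]
tool_rot: [180.0, 0.0, 35.7]
force: [0.9, 0.7, -1.4]
grip_width: 0.0008
```

apply_moves(targets=[[[0,0,-1],[0,0,0]],[[0,0,-2],[0,0,0]],[[0,0,-2],[0,0,0]]])

```text
time_s: 10.1
tool_pos: [0.5255, 0.0391, 0.0619]
tool_rot: [-180.0, -0.0, 35.7]
force: [-4.0, -2.0, 12.1]
grip_width: 0.0004
```

apply_moves(targets=[[[0,0,10],[0,0,0]],[[-6,12,12],[0,0,0]],[[-14,28,12],[0,0,0]],[[-22,43,12],[0,0,0]],[[-22,43,0],[0,0,0]],[[-22,43,-14],[0,0,0]],[[-22,43,-14],[0,0,0]]])

```text
time_s: 10.8
tool_pos: [0.5014, 0.0808, 0.0435]
tool_rot: [-180.0, 0.3, 35.6]
force: [0.2, 0.3, 0.0]
grip_width: 0.0007
```

```bash
python3 - <<'E'
from h import *
from cell import env
p=np.load('p.npy')
o=env.get_obs();print(o['tool_pos'],o['tool_rot'],o['force'])
r=72
for off in(25,20):
  for th in (.85,.7,.55,.4,.25,.1,0):
    c=np.array([0,75])+r*np.array([-np.sin(th),-np.cos(th)])-off*np.array([np.cos(th),-np.sin(th)])
    print(off,th,np.round((cw(p,[*c,46])[0]-o['tool_pos'])*1000,1),round(np.radians(90-o['tool_rot'][2])-th-.1178,2))
E
```

```text
[0.50140303 0.08077529 0.04352758] [-179.96863458    0.27612437   35.61737199] [0.21220733 0.34203665 0.02930435]
25 0.85 [ 13.4 -17.3   2.5] -0.02
25 0.7 [ 17.3 -28.1   2.5] 0.13
25 0.55 [ 22.7 -38.1   2.5] 0.28
25 0.4 [ 29.6 -47.3   2.5] 0.43
25 0.25 [ 37.7 -55.3   2.5] 0.58
25 0.1 [ 47.  -62.    2.5] 0.73
25 0 [ 53.6 -65.6   2.5] 0.83
20 0.85 [ 16.3 -21.4   2.5] -0.02
20 0.7 [ 20.7 -31.7   2.5] 0.13
20 0.55 [ 26.6 -41.2   2.5] 0.28
20 0.4 [ 33.9 -49.7   2.5] 0.43
20 0.25 [ 42.4 -57.1   2.5] 0.58
20 0.1 [ 51.8 -63.    2.5] 0.73
20 0 [ 58.6 -66.2   2.5] 0.83
```

apply_moves(targets=[[[8,-10,2],[0,0,0]],[[12,-16,3],[0,0,0]],[[16,-21,3],[0,0,0]],[[18.5,-26.5,3],[0,0,0.06]],[[20.5,-31.5,3],[0,0,0.13]],[[23.5,-36.5,3],[0,0,0.2]],[[26.5,-41,3],[0,0,0.28]],[[30,-45.5,3],[0,0,0.36]]])

```text
time_s: 11.6
tool_pos: [0.5335, 0.0375, 0.0496]
tool_rot: [-180.0, -0.1, 56.5]
force: [-1.7, 2.3, 1.0]
grip_width: 0.0003
```

apply_moves(targets=[[[4,-4.2,-1],[0,0,0.07]],[[8,-8.2,-3],[0,0,0.14]],[[12.5,-11.6,-3],[0,0,0.22]],[[17,-14.8,-3],[0,0,0.3]],[[22,-17.5,-3],[0,0,0.37]],[[25,-19,-3],[0,0,0.42]],[[25,-19,-3],[0,0,0.42]]])

```text
time_s: 12.3
tool_pos: [0.5569, 0.0182, 0.0461]
tool_rot: [-179.8, -0.0, 80.4]
force: [-4.6, 1.4, 3.3]
grip_width: 0.0005
```

```bash
python3 - <<'E'
from h import *
from cell import env
p=np.load('p.npy')
o=env.get_obs();print(o['tool_pos'],o['tool_rot'],o['force']);t=cr(p,o['tool_pos'])-[0,75];print(t)
b=env.read_camera('scene')['image'][150:270,200:360,::-1]
cv2.imwrite('pics/s6.png',cv2.resize(b,(800,600),interpolation=cv2.INTER_CUBIC))
w=env.read_camera('wrist')
for n,z in(('strap_end',.084),('lever_tip',.1)):
    print(n,[(r['rect'],round(r['conf'],2)) for r in env.regions_of(w,n)][:2])
E
```

```text
[0.55689344 0.01820981 0.046078  ] [-1.79774624e+02 -3.82536978e-02  8.04212034e+01] [-4.56927559  1.40222183  3.33520246]
[-23.5 -68.7]
strap_end [([292.7, 97.4, 355.3, 239.9], 0.92)]
lever_tip []
```

apply_moves(targets=[[[1,0,0],[0,0,0.02]],[[2,0,0],[0,0,0.04]],[[3,0,0],[0,0,0.05]],[[3,0,0],[0,0,0.05]]])

```text
time_s: 12.9
tool_pos: [0.557, 0.0178, 0.0459]
tool_rot: [-179.5, 0.0, 83.2]
force: [-11.0, 1.3, 9.4]
grip_width: 0.0004
```

apply_moves(targets=[[[1,0,0],[0,0,0]],[[2,0,0],[0,0,0]],[[2,0,0],[0,0,0]]])

```text
time_s: 13.2
tool_pos: [0.557, 0.0178, 0.0458]
tool_rot: [-179.2, 0.0, 83.2]
force: [-17.0, 0.7, 12.6]
grip_width: 0.0005
```

```bash
python3 - <<'E'
from h import *
from cell import env
p=np.load('p.npy');Ks,Ts=load('scene')
im=env.read_camera('scene')['image'][150:270,200:360,::-1];b=cv2.resize(im,(800,600),interpolation=cv2.INTER_CUBIC)
for th,col in ((0,(0,0,255)),(.08,(255,0,0))):
    d=np.array([-np.sin(th),-np.cos(th)]);n=np.array([np.cos(th),-np.sin(th)]);P0=np.array([0,75])
    q=(proj(Ks,Ts,cw(p,[[*(P0+160*d-12*n),84],[*(P0+160*d+12*n),84],[*(P0+20*d+12*n),84]]))-[200,150])*5+2
    cv2.polylines(b,[np.int32(q)],False,col,1)
cv2.imwrite('pics/s6.png',b)
E
```

```text
(no output)
```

View pics/s6.png

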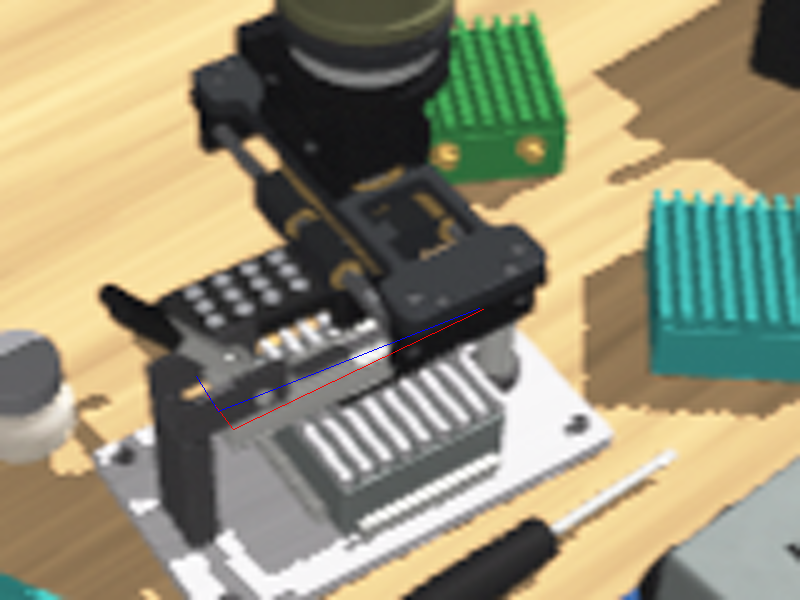

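apply_moves(targets=[[[-5,0.5,0],[0,0,0]],[[-15,2,0],[0,0,0]],[[-35,4,5],[0,0,0]],[[-45,5,40],[0,0,0]],[[-45,5,85],[0,0,0]],[[-45,5,130],[0,0,0]],[[-45,5,150],[0,0,0]],[[-45,5,150],[0,0,0]]])

```text
time_s: 14.05
tool_pos: [0.5211, 0.0227, 0.2005]
tool_rot: [179.5, -0.2, 83.2]
force: [-0.2, -0.0, 1.0]
grip_width: 0.0005
```

```bash
python3 - <<'E'
from h import *
from cell import env
p=np.load('p.npy');o=env.get_obs();print(o['time_s'],o['tool_pos'],o['tool_rot'],o['force'])
for c in ('scene','wrist'):
    w=env.read_camera(c)
    for R in env.regions_of(w,'strap')[:2]:
        print(c,R['conf'],R['rect'])
        ys,xs=np.nonzero(R['region'])
        (cx,cy),(a,b),an=cv2.minAreaRect(np.c_[xs,ys].astype(np.float32))
        bx=cv2.boxPoints(((cx,cy),(a,b),an))
        for u in [(cx,cy),*bx]:
            q=wback(w['camera_matrix'],w['mount'],o,u,.08) if c=='wrist' else back(w['camera_matrix'],w['camera_from_world'],u,.08)
            print('  ',np.round(u),cr(p,q))
    cv2.imwrite(f'pics/{c}7.png',w['image'][...,::-1])
    print('lever',[(r['rect'],r['conf']) for r in env.regions_of(w,'lever')[:2]])
a=cv2.imread('pics/scene7.png')[170:270,210:330];b=cv2.imread('pics/wrist7.png')
cv2.imwrite('pics/v7.png',cv2.hconcat([cv2.resize(a,(400,334),interpolation=cv2.INTER_CUBIC),cv2.copyMakeBorder(cv2.resize(b,(400,300)),0,34,0,0,cv2.BORDER_CONSTANT)]))
E
```

```text
14.05 [0.52108869 0.02272217 0.20052271] [ 1.79498331e+02 -1.64145807e-01  8.32019338e+01] [-0.24825397 -0.00993781  0.96771148]
scene 0.68 [243.4, 198.3, 306.3, 238.6]
   [274. 220.] [ 3.3 -4.8]
   [239. 229.] [-16.8 -86.8]
   [301. 198.] [-22.9  94.5]
   [308. 212.] [24.2 81. ]
   [246. 242.] [ 26.7 -93.8]
lever [([219.8, 211.9, 246.8, 224.9], 0.65), ([252.8, 210.6, 302.4, 256.3], 0.35)]
wrist 0.63 [333.7, 110.8, 365.4, 239.6]
   [348. 177.] [ 4.7 31. ]
   [331. 240.] [-10.4 -33.3]
   [332. 113.] [-12.3  91.8]
   [366. 113.] [20.8 92.8]
   [365. 240.] [ 25.2 -34.3]
lever []
```

View pics/v7.png

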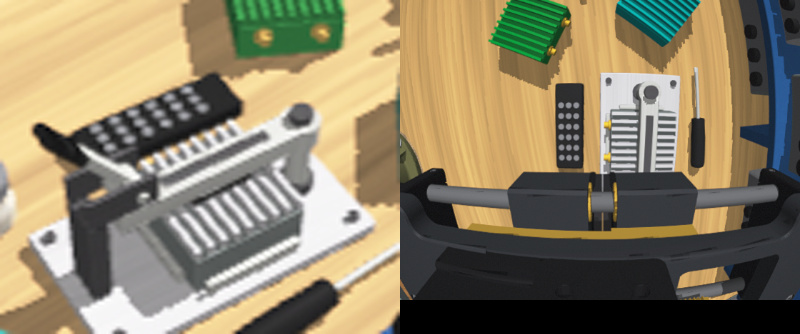

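Strap home: in the right-hand view it lies parallel to the plate edges at (650,130), and its end is under the cam. The lever is still raised and nothing else has moved. Next is the lever arc.

```bash
python3 - <<'E'
from h import *
from cell import env
p=np.load('p.npy');o=env.get_obs()
for a in (1.1,1.0,.9,.8,.7,.6,.5,.4,.3,.2,.1,.05,0,-.03):
    y=-70-82*np.cos(a)+5*np.sin(a)+9.5; z=101+82*np.sin(a)+5*np.cos(a)-22
    w=cw(p,[0,y,z])[0];print(a,np.round(w*1000,1),np.round((w-o['tool_pos'])*1000,1))
E
```

```text
1.1 [568.6 -83.4 154.3] [  51.2 -106.1  -40.3]
1.0 [567.7 -90.7 150.7] [  50.4 -113.4  -44. ]
0.9 [566.9 -97.6 146.3] [  49.6 -120.3  -48.3]
0.8 [ 566.1 -104.   141.3] [  48.8 -126.8  -53.4]
0.7 [ 565.4 -109.9  135.7] [  48.1 -132.7  -59. ]
0.6 [ 564.8 -115.3  129.4] [  47.5 -138.   -65.2]
0.5 [ 564.2 -119.9  122.7] [  46.9 -142.7  -72. ]
0.4 [ 563.8 -123.9  115.5] [  46.4 -146.7  -79.1]
0.3 [ 563.4 -127.2  108. ] [  46.1 -149.9  -86.7]
0.2 [ 563.1 -129.7  100.2] [  45.8 -152.4  -94.5]
0.1 [ 562.9 -131.4   92.2] [  45.6 -154.1 -102.5]
0.05 [ 562.8 -131.9   88.1] [  45.5 -154.7 -106.6]
0 [ 562.8 -132.3   84. ] [  45.5 -155.  -110.7]
-0.03 [ 562.8 -132.4   81.5] [  45.4 -155.1 -113.1]
```

apply_moves(targets=[[[15,-30,0],[0,0,0]],[[30,-60,0],[0,0,0]],[[45,-90,0],[0,0,0]],[[51,-106,0],[0,0,0]],[[51,-106,-20],[0,0,0]],[[51,-106,-40],[0,0,0]],[[51,-106,-40],[0,0,0]]])

```text
time_s: 15.05
tool_pos: [0.5665, -0.083, 0.1523]
tool_rot: [-179.6, 0.1, 83.2]
force: [-0.0, 0.5, -0.2]
grip_width: 0.0002
```

apply_moves(targets=[[[1,-3,-1],[0,0,0]],[[1,-7,-2],[0,0,0]],[[0,-11,-4],[0,0,0]],[[0,-14,-6],[0,0,0]],[[0,-17.5,-8.5],[0,0,0]],[[0,-20.5,-11],[0,0,0]],[[-0.5,-23.5,-14],[0,0,0]],[[-1,-26.5,-17],[0,0,0]]])

```text
time_s: 15.85
tool_pos: [0.5684, -0.11, 0.1392]
tool_rot: [180.0, 0.0, 83.2]
force: [-0.5, 0.1, 1.9]
grip_width: 0.0004
```

apply_moves(targets=[[[-2,-3,-3],[0,0,0]],[[-3,-5.5,-7],[0,0,0]],[[-3.5,-8,-11],[0,0,0]],[[-4,-10,-15],[0,0,0]],[[-4,-12,-19],[0,0,0]],[[-4,-14,-23],[0,0,0]],[[-4,-15.5,-27],[0,0,0]],[[-4,-17,-31],[0,0,0]]])

```text
time_s: 16.65
tool_pos: [0.5638, -0.1267, 0.1077]
tool_rot: [-180.0, 0.0, 83.2]
force: [-1.4, -1.3, 1.9]
grip_width: 0.0003
```

apply_moves(targets=[[[0,-1.5,-4],[0,0,0]],[[0,-3,-8],[0,0,0]],[[-0.5,-4,-12],[0,0,0]],[[-0.5,-5,-16],[0,0,0]],[[-0.5,-5,-19],[0,0,0]],[[-0.5,-5,-21],[0,0,0]],[[-0.5,-5,-21],[0,0,0]]])

```text
time_s: 17.35
tool_pos: [0.5636, -0.1318, 0.0869]
tool_rot: [-180.0, 0.0, 83.2]
force: [-0.0, 1.3, 0.6]
grip_width: 0.0007
```

apply_moves(targets=[[[0,0,-1],[0,0,0]],[[0,0,-2],[0,0,0]],[[0,0,-3],[0,0,0]],[[0,0,-3],[0,0,0]]])

```text
time_s: 17.75
tool_pos: [0.5637, -0.1317, 0.0841]
tool_rot: [180.0, 0.0, 83.2]
force: [0.3, 0.1, 0.4]
grip_width: 0.0002
```

apply_moves(targets=[[[0,0,-1],[0,0,0]],[[0,0,-2],[0,0,0]],[[0,0,-2],[0,0,0]]])

```text
time_s: 18.05
tool_pos: [0.5638, -0.1316, 0.0839]
tool_rot: [180.0, -0.0, 83.2]
force: [-4.2, 1.1, 10.7]
grip_width: 0.0005
```

apply_moves(targets=[[[0,0,-1],[0,0,0]],[[0,0,-2],[0,0,0]],[[0,0,-2],[0,0,0]]])

```text
time_s: 18.35
tool_pos: [0.5639, -0.1317, 0.0837]
tool_rot: [180.0, -0.1, 83.2]
force: [-8.7, 1.4, 21.1]
grip_width: 0.0007
```

```bash
python3 - <<'E'
from h import *
from cell import env
p=np.load('p.npy');o=env.get_obs();print(o['time_s'],o['tool_pos'],o['force'],cr(p,o['tool_pos']))
Ks,Ts=load('scene');w=env.read_camera('scene');cv2.imwrite('pics/scene8.png',w['image'][...,::-1])
for n in ('lever','lever_tip','strap'):print(n,[(np.round(r['rect']),round(r['conf'],2)) for r in env.regions_of(w,n)[:2]])
for a in (0,.1,.2,.4): print(a,proj(Ks,Ts,cw(p,[[0,-70-102*np.cos(a),101+102*np.sin(a)]])))
E
```

```text
18.35 [ 0.56386027 -0.13165412  0.0837163 ] [-8.71339718  1.35723297 21.13388771] [   1.  -141.7]
lever [(array([207., 239., 217., 245.]), 0.49), (array([255., 209., 297., 257.]), 0.4)]
lever_tip [(array([205., 236., 218., 246.]), 0.44), (array([238., 193., 282., 217.]), 0.24)]
strap [(array([255., 200., 307., 236.]), 0.98)]
0 [[208.5926978  243.31055003]]
0.1 [[208.3078171  240.25942326]]
0.2 [[208.45063021 236.99165614]]
0.4 [[210.04670456 229.94568615]]
```

Hard stop felt at a tip height of 105.7 mm (level would be 106), with 21 N. Now I withdraw and check.

apply_moves(targets=[[[0,0,10],[0,0,0]],[[0,0,40],[0,0,0]],[[0,0,85],[0,0,0]],[[0,0,130],[0,0,0]],[[-30,0,165],[0,0,0]],[[-70,0,190],[0,0,0]],[[-90,0,200],[0,0,0]],[[-90,0,200],[0,0,0]]])

```text
time_s: 19.35
tool_pos: [0.473, -0.1321, 0.2827]
tool_rot: [179.7, -0.1, 83.2]
force: [-0.2, -0.6, 0.4]
grip_width: 0.0004
```

```bash
python3 - <<'E'
from h import *
from cell import env
p=np.load('p.npy');o=env.get_obs();print(o['time_s'],o['tool_pos'],o['force'])
w=env.read_camera('scene');cv2.imwrite('pics/scene9.png',w['image'][...,::-1])
for n in ('lever','lever_tip','strap','converter','remote','jar','screwdriver','adapter','mug','bottle','handheld'):print(n,[(np.round(r['rect'],1).tolist(),round(r['conf'],2)) for r in env.regions_of(w,n)[:3]])
b=cv2.resize(cv2.imread('pics/scene9.png')[160:310,180:380],(800,600),interpolation=cv2.INTER_CUBIC);cv2.imwrite('pics/s9.png',b)
E
```

```text
19.35 [ 0.47295111 -0.13211708  0.28271326] [-0.23891062 -0.57784269  0.3620566 ]
lever [([206.1, 221.9, 248.2, 243.9], 0.83)]
lever_tip [([206.0, 215.8, 250.3, 240.9], 0.63)]
strap [([242.8, 200.7, 306.7, 239.8], 0.6)]
converter [([278.5, 153.5, 313.4, 189.7], 0.94), ([327.7, 187.3, 364.5, 227.5], 0.81), ([252.2, 209.2, 297.2, 256.4], 0.76)]
remote [([230.4, 191.4, 283.8, 221.1], 0.97)]
jar [([192.4, 218.4, 213.6, 242.1], 0.87)]
screwdriver [([208.6, 203.4, 322.5, 280.3], 0.41)]
adapter []
mug [([80.8, 297.4, 143.9, 357.8], 0.88), ([231.2, 192.6, 281.5, 220.1], 0.36)]
bottle [([389.0, 131.7, 428.0, 199.2], 0.64)]
handheld [([344.4, 121.1, 377.1, 165.2], 0.66)]
```

```bash
python3 - <<'E'
from h import *
p=np.load('p.npy');Ks,Ts=load('scene');im=cv2.imread('pics/scene9.png',0)
for a in np.arange(-.1,.41,.05):
    P=lambda r,x,h:[x,-70-r*np.cos(a)+h*np.sin(a),101+r*np.sin(a)+h*np.cos(a)]
    q=proj(Ks,Ts,cw(p,[P(r,x,h) for r in(60,102) for x in(-11,11) for h in(-5,5)]))
    m=np.zeros_like(im);cv2.fillConvexPoly(m,cv2.convexHull(np.int32(np.round(q))),1)
    ring=cv2.dilate(m,np.ones((5,5)))-m
    print(round(a,2),im[m>0].mean().round(1),im[ring>0].mean().round(1))
E
```

```text
-0.1 102.9 170.8
-0.05 87.4 178.8
0.0 79.4 188.0
0.05 85.6 188.6
0.1 93.0 177.2
0.15 106.1 161.2
0.2 125.1 140.3
0.25 143.6 132.7
0.3 154.8 132.8
0.35 171.7 133.4
0.4 183.6 140.9
```

The paddle fits best at level (0.0 to 0.05 rad), and the arm is clear. Handing in.

```bash
python3 -c "
from cell import env
print(env.sign_off())"
```

```text
the job is handed in; nothing more can be done
None
```

The box is clamped and the job is handed in at about 19.4 s. With the fingers shut, I pushed the strap round with the back of a finger until it reached its stop, then pushed the lever down to its stop and lifted clear. The sign-off gave no verdict, so the results below are from my own checks.

**Fingertip offset:** My first push passed over the strap without touching it. The real fingertips sit about 22 mm above the reported TCP. I measured that by touching the top of the strap with about 12 N, then corrected for it.

**Last checks:**
- **Strap:** it stalled against its stop at 17 N. In the pictures it lay within about 0.03 rad of home.
- **Lever:** it hit a hard stop at 21 N, with the fingertips at 105.7 mm against 106 mm expected for level. An image fit after withdrawing put it best at level, within about 0.05 rad.
- **Box and bystanders:** the networks put the box, remote, jar, mug, bottle and handheld within a few pixels of where they started.
- **Arm:** the force was near zero at the end, with the gripper well above everything.

**Not confirmed:** in the last picture the networks missed the adapter and gave only a weak, oversized box for the screwdriver. The arm never went near either one. I had also reached the picture limit, so I checked the final scene only by numbers, not by eye.

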